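Cover two sample canisters with their own lids

ROBOT

A 6-joint arm with a two-finger parallel gripper is mounted at the origin on a cart in front of the work surface, level with it; the furniture and walls round the work are solid. World frame = base frame: x ahead of the robot, y to its left, z up, the work surface at z = 0. Lengths are in m, angles in degrees, forces in N, time in s.
With the tool pointing down it reaches from about 0.35 to 0.875 m from the base axis. Payload 4.2 kg.
Tool frame: the origin (TCP) lies on the front face of the gripper's body, between the roots of the fingers; the fingertips stand 70 mm ahead of it and the grasp point (between the pads) lies 51 mm ahead of it; z points along the fingers, y is the line along which they close (so a half turn about z gives the same grasp; the last joint's range is limited). The gripper opens to 87 mm and grips with 3 to 60 N. Pads are 19 mm wide; open, the fingers measure 117 mm over their backs; the gripper's body (75 mm by 190 mm) begins 51 mm behind the grasp point.
Start: joints at [77.957, 22.042, 0.453, 0, -68.411, -14.817], TCP at [0.282, 0.558, 0.292] pointing down, gripper open.
Joint ranges: [-179.83, 179.83], [-69.29, 118.12], [-61.27, 80.66], [-181.25, 117.63], [-171.15, -9.14], [-177.46, 177.46]. Speed limits (degrees/s): [159.86, 159.86, 180, 180, 180, 180].

INTERFACE

Orientations are given as a 3x3 rotation matrix whose columns are the frame's x, y, z axes.
In Python, from station import r gives the robot as it stands.
- The arm moves only by the shell command python3 -m pendant 'ROWS' [OPENING]. ROWS is JSON, a list of rows, each a list of 2 entries, a list of its own where there are three numbers: the shift along the tool's x, y, z in mm, then the turn, a rotation vector about the tool's x, y, z in rad. A call has 1 to 10 rows; each row is the pose to reach, as a shift and turn from the pose commanded when the call began, along the tool's axes at that moment; what a row does not reach only later rows make up. A row lasts 1/10 s, in which the tool goes at most 50 mm and 8.59 degrees, less where a joint would pass 70% of its speed; a pose out of reach is approached as far as the arm can. A call with a gripper value outside its range is refused whole. OPENING is the opening, from 0 (shut) to 1 (fully open), set as the call begins (- or left out, the last holds). The fingers move at their own pace and stop on an object; the grip force is fixed at half the most. Time passes only in rows, so rows that repeat a pose let the fingers close. It gives the time, the measured TCP pose, the force, the opening and the grip force at its end, in the units of the state.
- r.sense(): the state, without advancing time (a new reading comes with each control period).
- r.capture(name): name is "side" or "top"; returns a dict with "frame" (420x560x3 uint8, red, green, blue), "vertical_fov" (degrees; the focal length in pixels is half the picture's height over the tangent of half this angle, whatever the lens; pixels are square), "cx", "cy" (the principal point, pixels), "distortion" ([k1, k2, p1, p2, k3] as OpenCV has them; the pictures are not rectified), "rvec" (rotation vector, rad) and "tvec" (3), from world to camera coordinates, as OpenCV has them. Camera axes: x right, y down, z forward; pixel columns grow to the right and rows downward; lengths in m; the calibration is good to about 2 mm. A picture is of the moment at which its call begins. There is no depth.
- r.finish_job(): hands the job in; it is judged then, once.
The state is a dict: "time_s": time; "joints": joint angles; "joint_velocities": joint speeds; "effort": joint torques, N m; "tcp_pos": TCP position; "ee_rot": TCP orientation; "wrist_force": force on the tool from outside, world axes, zero at the start; "moment": the same for the moment, N m; "gripper_width": opening from 0.0 (shut) to 1.0 (fully open); "gripper_force": force on a finger pad.
Only numpy, scipy, OpenCV 4.12 (cv2) and the standard library are available. Lean on these libraries where they do the work, as an engineer would, in place of code of your own. Each camera call takes 0.05 s, during which the arm holds its last target. There are 200 camera calls.

TASK

Close the two open sample canisters against dust: put the wide lid on the wide canister and the narrow lid on the narrow one, each fully seated with its knob up. Leave both canisters standing where they are.

Things in the scene. Friction and masses are not known exactly. Their poses are not given: they have to be found in the camera images.
- wide_canister: The wide, low canister: open-topped, round, plain aluminium with a dark line round it, 70 mm across outside (72 mm at the foot bead), 45 mm high, bore 62 mm, wall 4 mm, floor 6 mm thick, 0.45 kg, standing loose. Origin: centre of its underside; z points up out of the mouth. The pieces stand left of y = 0.03; tall equipment (eyepiece, lamp, up to z = 0.34) stands to their right.
- narrow_canister: The narrow, taller canister: open-topped, round, plain aluminium with a dark line round it, 48 mm across outside (50 mm at the foot bead), 60 mm high, bore 40 mm, wall 4 mm, floor 6 mm thick, 0.35 kg, standing loose. Origin: centre of its underside; z points up out of the mouth.
- wide_lid: Lid of the wide canister, about 0.12 kg, lying knob up. From below: tapered aluminium plug 14 mm high, 44 mm across at the underside, 58 at the top (self-centring); flange 72 mm across, 14 to 18 mm above the origin (rests on the rim); black round knob to grip, 22 mm across, 18 to 44 mm above the origin. Origin: centre of the plug's underside; z up. Seated: 31 mm above the canister's origin.
- narrow_lid: Lid of the narrow canister, about 0.06 kg, lying knob up. From below: tapered aluminium plug 14 mm high, 22 mm across at the underside, 36 at the top (self-centring); flange 50 mm across, 14 to 18 mm above the origin (rests on the rim); black round knob to grip, 22 mm across, 18 to 44 mm above the origin. Origin: centre of the plug's underside; z up. Seated: 46 mm above the canister's origin.

How it is judged (in metres and radians):
At the end, for the whole second after the job is handed in: The wide lid sits in the wide canister and the narrow lid in the narrow one, each within 10 mm of the canister's axis, within 5 mm of its seated height, within 7 degrees of level, knob up and at rest; both canisters stand upright (within 7 degrees), within 30 mm of where they began (horizontal distance between wide_lid and wide_canister below 0.01 m and z of wide_lid in the frame of wide_canister between 0.026 and 0.036 m and angle between each of wide_lid, narrow_lid, wide_canister, narrow_canister's own z axis and vertical below 0.12 rad and horizontal distance between narrow_lid and narrow_canister below 0.01 m and z of narrow_lid in the frame of narrow_canister between 0.041 and 0.051 m and distance of each of wide_canister, narrow_canister from where it was at the start of the episode below 0.03 m and linear speed of each of wide_lid, narrow_lid below 0.02 m/s); the robot touches nothing.
It also fails if it takes over 54 s, if anything falls off the work surface, if the arm or the gripper's body presses on something with over 40 N, if the wrist force passes 120 N, or if a joint passes its speed limit or range.

## Working session

There is one attempt and no reset: what is moved stays moved. The work goes in short steps, Python scripts to look and compute and a shell command to move; the robot and the scene stay as the last step left them, time stands still between calls to the robot, and variables do not carry over. Pictures are saved under pics/ and viewed, at most 10 in all, crops included, and the job is handed in when it is done.

```bash
mkdir -p pics; ls; python3 - <<'E'
from station import r
import cv2,numpy as np
for n in("side","top"):
    c=r.capture(n); cv2.imwrite(f"pics/{n}0.png",c["frame"][:,:,::-1])
    R=cv2.Rodrigues(np.array(c["rvec"]))[0]; print(n,c["vertical_fov"],c["cx"],c["cy"],c["distortion"],-R.T@np.array(c["tvec"]).ravel(),R[2])
s=r.sense();print(s["time_s"],s["tcp_pos"],np.round(s["ee_rot"],3),s["wrist_force"],s["gripper_width"])
E
```

```text
pics
side 48.64832216498749 280.5931958901916 211.9476512445755 [-0.04975411  0.          0.          0.          0.        ] [1.13319757 0.56353882 0.49923322] [-0.73180065 -0.44677473 -0.51464565]
top 44.83892788250728 279.12430230392016 207.75658238827108 [0.04210617 0.         0.         0.         0.        ] [0.4025724  0.1687293  0.88773782] [ 0.12408902  0.02997763 -0.99181816]
0.1 [0.28218351 0.55720903 0.29124569] [[ 0.892 -0.452 -0.001]
 [-0.452 -0.892 -0.002]
 [ 0.     0.002 -1.   ]] [ 0.15935815 -0.50127602  0.60389286] 1.0033060798014695
```

View pics/side0.png

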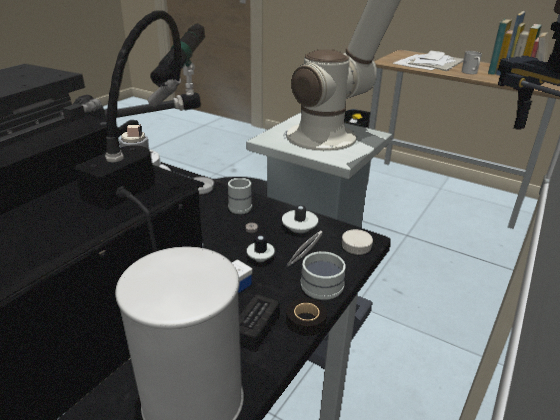

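View pics/top0.png

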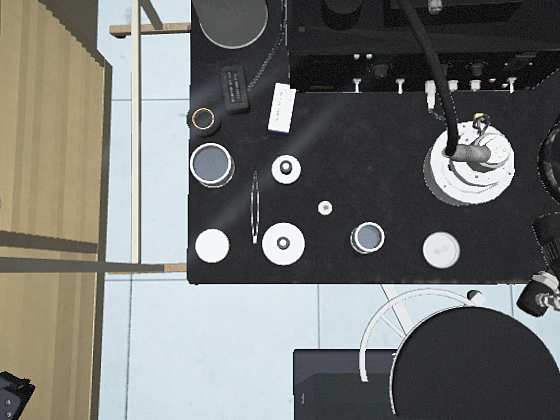

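Top view: wide canister (212,164), narrow canister (367,238), wide lid (284,244), narrow lid (286,169). Next I measure them.

```bash
cat > h.py <<'E'
import cv2,numpy as np
def cast(c,px,z):
    f=c["frame"].shape[0]/2/np.tan(np.radians(c["vertical_fov"])/2)
    K=np.array([[f,0,c["cx"]],[0,f,c["cy"]],[0,0,1]])
    u=cv2.undistortPoints(np.float64(px).reshape(-1,1,2),K,np.float64(c["distortion"]))[:,0]
    R=cv2.Rodrigues(np.float64(c["rvec"]))[0];o=-R.T@np.float64(c["tvec"]).ravel()
    d=np.c_[u,np.ones(len(u))]@R
    return o+d*((z-o[2])/d[:,2])[:,None]
def circ(P):
    A=np.c_[2*P[:,:2],np.ones(len(P))];s=np.linalg.lstsq(A,(P[:,:2]**2).sum(1),rcond=None)[0]
    return s[:2],np.sqrt(s[2]+s[:2]@s[:2])
def contours(c,u,v,w=34,th=110):
    g=cv2.cvtColor(c["frame"],cv2.COLOR_RGB2GRAY);m=np.zeros_like(g)
    sl=np.s_[max(v-w,0):v+w,max(u-w,0):u+w];m[sl]=255*(g[sl]>th)
    k,h=cv2.findContours(m,cv2.RETR_CCOMP,cv2.CHAIN_APPROX_NONE)
    return [(a[:,0],hh[3]>=0) for a,hh in zip(k,h[0]) if len(a)>25]
E
python3 - <<'E'
from station import r
from h import *
c=r.capture("top")
for n,u,v,z,zk in(("wl",284,244,.018,.044),("nl",286,169,.018,.044),("wc",212,164,.045,.045),("nc",367,238,.06,.06)):
    for th in (100,140,):
      for p,hole in contours(c,u,v,34 if n!="wl" else 30,th):
        q,rad=circ(cast(c,p,z)); print(n,th,"hole" if hole else "outer",len(p),p.mean(0).round(1),q.round(4),rad.round(4))
g=c["frame"]
cv2.imwrite("pics/crop.png",cv2.resize(g[130:280,180:400,::-1],None,fx=3.5,fy=3.5,interpolation=cv2.INTER_CUBIC))
E
```

```text
wl 100 outer 118 [283.  243.5] [0.4501 0.1888] 0.0357
wl 100 hole 62 [282.9 243. ] [0.451  0.1891] 0.0099
wl 100 outer 60 [256.4 228.5] [0.478  0.2541] 0.025
wl 140 outer 118 [283.  243.5] [0.4501 0.1887] 0.0355
wl 140 hole 37 [282.8 242.8] [0.451  0.1889] 0.0117
nl 100 outer 81 [286.  168.9] [0.5793 0.1833] 0.0248
nl 100 hole 40 [285.5 167.4] [0.5822 0.1836] 0.0122
nl 140 outer 79 [285.7 168.8] [0.5795 0.1832] 0.0245
nl 140 hole 41 [285.4 167.3] [0.5823 0.1836] 0.0126
wc 100 outer 196 [214.5 170. ] [0.5828 0.3089] 0.0365
wc 100 hole 79 [203.1 152.8] [0.5871 0.3122] 0.0273
wc 100 outer 154 [183.  163.1] [0.5858 0.3563] 0.0384
wc 140 outer 153 [210.6 168.7] [0.5834 0.3104] 0.0355
wc 140 hole 102 [210.  162.6] [0.586  0.3112] 0.0309
wc 140 outer 154 [183.  163.1] [0.5858 0.3563] 0.0384
nc 100 outer 93 [366.9 237.4] [0.4566 0.0518] 0.0258
nc 100 hole 54 [355.8 241.2] [0.4546 0.0583] 0.0182
nc 100 hole 52 [377.2 236.1] [0.4584 0.0462] 0.0165
nc 140 outer 133 [364.1 240. ] [0.4569 0.051 ] 0.0247
nc 140 hole 68 [373.4 233.9] [0.4596 0.0461] 0.0164
```

View pics/crop.png

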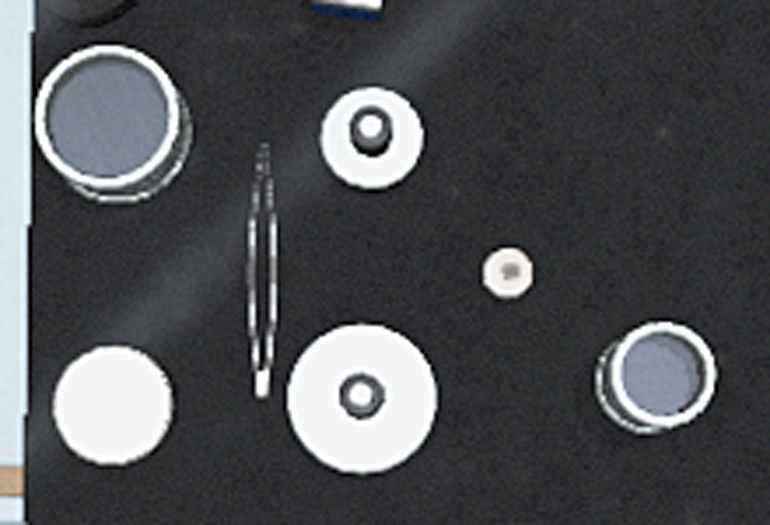

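```bash
cat >> h.py <<'E'
from scipy.spatial.transform import Rotation as Rn
def to(s,p,yaw=-90):
    R=Rn.from_matrix(np.array(s["ee_rot"])).as_matrix();a=np.radians(yaw);x=np.array([np.cos(a),np.sin(a),0]);z=np.array([0,0,-1.]);T=np.c_[x,np.cross(z,x),z]
    print("shift mm",(1000*R.T@(np.array(p)-s["tcp_pos"])).round(1),"turn",Rn.from_matrix(R.T@T).as_rotvec().round(4),"at",np.round(s["tcp_pos"],4),"F",np.round(s["wrist_force"],1),"t",round(s["time_s"],2),"open",round(s["gripper_width"],3),"gf",np.round(s["gripper_force"],1))
E
python3 - <<'E'
from station import r
from h import *
c=r.capture("top")
for n,u,v,z in(("wc",212,164,.045),("nc",367,238,.06)):
    for th in (170,200,220):
      for p,hole in contours(c,u,v,30,th):
        q,rad=circ(cast(c,p,z)); print(n,th,"hole" if hole else "outer",len(p),p.mean(0).round(1),q.round(4),rad.round(4))
p=np.array([[(609+716)/2,(322+425)/2]])/3.5+[179.6,129.6]; print(cast(c,p,.06))
to(r.sense(),[.450,.189,.16])
E
```

```text
wc 170 outer 113 [210.1 162.7] [0.5859 0.311 ] 0.0341
wc 170 hole 104 [209.7 162.8] [0.5861 0.3111] 0.0313
wc 170 outer 131 [185.1 163.3] [0.5854 0.3506] 0.0327
wc 200 outer 113 [210.1 162.7] [0.586 0.311] 0.0339
wc 200 hole 104 [210.  162.5] [0.5861 0.311 ] 0.0316
wc 200 outer 129 [184.6 163.3] [0.5855 0.3504] 0.0323
wc 220 outer 112 [210.  162.5] [0.5861 0.311 ] 0.0338
wc 220 hole 105 [210.1 162.7] [0.5861 0.311 ] 0.0317
wc 220 outer 129 [184.6 163.3] [0.5855 0.3504] 0.0323
nc 170 outer 91 [368.6 238.1] [0.4577 0.0487] 0.0234
nc 170 hole 70 [369.5 236.4] [0.4585 0.0479] 0.0202
nc 200 outer 82 [369.  236.2] [0.4584 0.0483] 0.0228
nc 200 hole 73 [369.2 236.3] [0.4585 0.0482] 0.0207
nc 220 outer 82 [369.1 236.2] [0.4585 0.0483] 0.0227
nc 220 hole 73 [369.2 236.2] [0.4587 0.0482] 0.0209
[[0.45847726 0.04870748 0.06      ]]
shift mm [316.1 252.6 131.9] turn [ 1.2000e-03 -8.0000e-04  1.1019e+00] at [0.2823 0.5573 0.2916] F [-0.8  0.1  0.9] t 0.2 open 1.001 gf 0.0
```

```bash
python3 -m pendant '[[[316,252,130],[0,0,1.102]],[[316,252,130],[0,0,1.102]],[[316,252,130],[0,0,1.102]],[[316,252,130],[0,0,1.102]],[[316,252,130],[0,0,1.102]],[[316,252,130],[0,0,1.102]],[[316,252,130],[0,0,1.102]],[[316,252,130],[0,0,1.102]],[[316,252,130],[0,0,1.102]],[[316,252,130],[0,0,1.102]]]' 1
python3 -m pendant '[[[0,0,0],[0,0,0]],[[0,0,0],[0,0,0]],[[0,0,0],[0,0,0]]]' 1
python3 -c "
from station import r
from h import *
c=r.capture('top');cv2.imwrite('pics/t1.png',c['frame'][:,:,::-1])
to(r.sense(),[.4503,.1889,.0935])"
```

```text
time_s: 1.2
tcp_pos: [0.4503, 0.1869, 0.1609]
ee_rot: [[-0.005, -1.0, -0.003], [-1.0, 0.005, -0.002], [0.002, 0.003, -1.0]]
wrist_force: [-0.1, 1.5, 0.9]
gripper_width: 0.998
gripper_force: 0.0
time_s: 1.5
tcp_pos: [0.4503, 0.1912, 0.1627]
ee_rot: [[0.002, -1.0, 0.001], [-1.0, -0.002, 0.001], [-0.001, -0.001, -1.0]]
wrist_force: [0.0, -0.6, 0.6]
gripper_width: 1.0
gripper_force: 0.0
shift mm [ 2.2  0.  69.2] turn [-0.0008  0.0007  0.0018] at [0.4503 0.1911 0.1627] F [-0.7  0.2 -0.3] t 1.55 open 0.998 gf 0.0
```

View pics/t1.png

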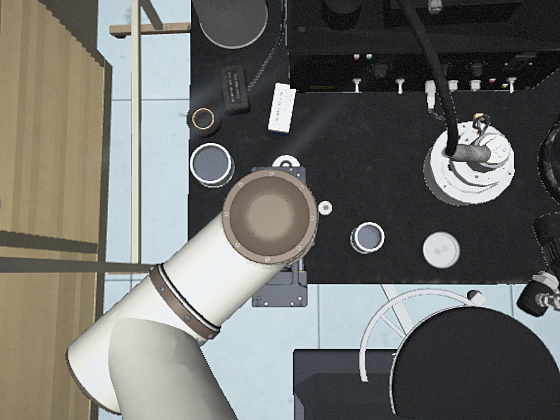

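The gripper is upright and over the wide lid, with the long axis of its body along x. Descending and gripping.

```bash
python3 -m pendant '[[[2,0,25],[0,0,0]],[[2,0,50],[0,0,0]],[[2,0,60],[0,0,0]],[[2,0,69],[0,0,0]],[[2,0,69],[0,0,0]],[[2,0,69],[0,0,0]]]' 1
python3 -m pendant '[[[0,0,0],[0,0,0]],[[0,0,0],[0,0,0]],[[0,0,0],[0,0,0]],[[0,0,0],[0,0,0]],[[0,0,0],[0,0,0]],[[0,0,0],[0,0,0]],[[0,0,0],[0,0,0]],[[0,0,0],[0,0,0]]]' 0
```

```text
time_s: 2.15
tcp_pos: [0.4508, 0.1885, 0.0938]
ee_rot: [[0.001, -1.0, 0.001], [-1.0, -0.001, 0.001], [-0.001, -0.001, -1.0]]
wrist_force: [-0.2, -0.5, 0.7]
gripper_width: 1.0
gripper_force: 0.0
time_s: 2.95
tcp_pos: [0.4504, 0.188, 0.0932]
ee_rot: [[-0.0, -1.0, -0.0], [-1.0, 0.0, -0.0], [0.0, 0.0, -1.0]]
wrist_force: [-0.3, -0.1, -0.4]
gripper_width: 0.359
gripper_force: 0.0
```

```bash
python3 -m pendant '[[[0,0,0],[0,0,0]],[[0,0,0],[0,0,0]],[[0,0,0],[0,0,0]],[[0,0,0],[0,0,0]],[[0,0,0],[0,0,0]]]' 0
python3 -m pendant '[[[0,0,-20],[0,0,0]],[[0,0,-45],[0,0,0]],[[0,0,-75],[0,0,0]],[[0,0,-75],[0,0,0]],[[0,0,-75],[0,0,0]]]' 0
python3 -c "
from station import r
from h import *
c=r.capture('side');cv2.imwrite('pics/s1.png',cv2.resize(c['frame'][150:320,180:400,::-1],None,fx=3,fy=3))
to(r.sense(),[.5861,.311,.165])"
```

```text
time_s: 3.45
tcp_pos: [0.4504, 0.188, 0.0932]
ee_rot: [[-0.0, -1.0, -0.0], [-1.0, 0.0, -0.0], [0.0, 0.0, -1.0]]
wrist_force: [0.2, -0.2, -0.2]
gripper_width: 0.238
gripper_force: 30.0
time_s: 3.95
tcp_pos: [0.4501, 0.1879, 0.1683]
ee_rot: [[-0.001, -1.0, 0.0], [-1.0, 0.001, 0.001], [-0.001, -0.0, -1.0]]
wrist_force: [-0.7, 0.1, -1.9]
gripper_width: 0.241
gripper_force: 30.0
shift mm [-123.6 -136.3    2.2] turn [ 0.0015 -0.0006 -0.0006] at [0.4497 0.1875 0.1675] F [-0.4  0.6 -1.8] t 4.0 open 0.245 gf 30.0
```

View pics/s1.png

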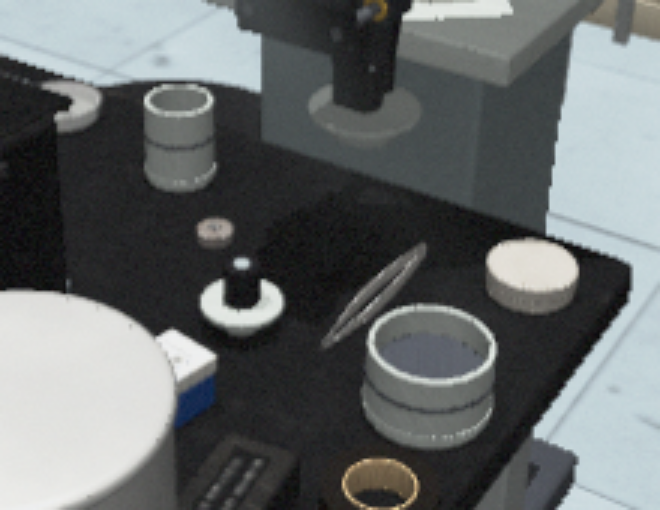

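The lid is held level. Moving over the wide canister.

```bash
python3 -m pendant '[[[-30,-34,0],[0,0,0]],[[-60,-68,0],[0,0,0]],[[-90,-102,0],[0,0,0]],[[-123,-136,0],[0,0,0]],[[-123,-136,0],[0,0,0]],[[-123,-136,0],[0,0,0]],[[-123,-136,0],[0,0,0]],[[-123,-136,0],[0,0,0]]]'
python3 -c "
from station import r
from h import *
to(r.sense(),[.5861,.3103,.1245])"
```

```text
time_s: 4.8
tcp_pos: [0.5855, 0.3101, 0.1679]
ee_rot: [[-0.0, -1.0, -0.001], [-1.0, 0.0, -0.001], [0.001, 0.001, -1.0]]
wrist_force: [-0.3, 0.2, -1.0]
gripper_width: 0.241
gripper_force: 30.0
shift mm [-0.3 -0.7 43.4] turn [ 0.0013 -0.001  -0.0002] at [0.5855 0.3101 0.1679] F [-0.3  0.2 -1. ] t 4.8 open 0.241 gf 30.0
```

```bash
python3 -m pendant '[[[0,0,15],[0,0,0]],[[0,0,28],[0,0,0]],[[0,0,34],[0,0,0]],[[0,0,38],[0,0,0]],[[0,0,41],[0,0,0]],[[0,0,43],[0,0,0]],[[0,0,43],[0,0,0]],[[0,0,43],[0,0,0]]]'
```

```text
time_s: 5.6
tcp_pos: [0.5866, 0.3111, 0.1256]
ee_rot: [[0.0, -1.0, 0.001], [-1.0, -0.0, 0.0], [-0.0, -0.001, -1.0]]
wrist_force: [0.4, 0.5, -1.7]
gripper_width: 0.243
gripper_force: 30.0
```

```bash
python3 -m pendant '[[[0,0,1],[0,0,0]],[[0,0,1],[0,0,0]],[[0,0,1],[0,0,0]],[[0,0,1],[0,0,0]],[[0,0,1],[0,0,0]],[[0,0,1],[0,0,0]],[[0,0,1],[0,0,0]]]' 0.6
python3 -m pendant '[[[0,0,-30],[0,0,0]],[[0,0,-65],[0,0,0]],[[0,0,-65],[0,0,0]],[[0,0,-65],[0,0,0]]]'
python3 -c "
from station import r
from h import *
c=r.capture('side');cv2.imwrite('pics/s2.png',cv2.resize(c['frame'][150:320,180:400,::-1],None,fx=3,fy=3))
to(r.sense(),[.5794,.1833,.0935])"
```

```text
time_s: 6.3
tcp_pos: [0.5864, 0.311, 0.1243]
ee_rot: [[0.0, -1.0, 0.0], [-1.0, -0.0, 0.0], [-0.0, -0.0, -1.0]]
wrist_force: [0.2, -0.1, -0.1]
gripper_width: 0.598
gripper_force: 0.0
time_s: 6.7
tcp_pos: [0.5865, 0.3112, 0.1903]
ee_rot: [[-0.0, -1.0, 0.001], [-1.0, 0.0, 0.002], [-0.002, -0.001, -1.0]]
wrist_force: [-0.3, -0.1, -0.7]
gripper_width: 0.599
gripper_force: 0.0
shift mm [127.5   6.5  95.4] turn [ 0.0008  0.     -0.0004] at [0.586  0.3108 0.1889] F [ 0.2  0.1 -0.7] t 6.75 open 0.603 gf 0.0
```

View pics/s2.png

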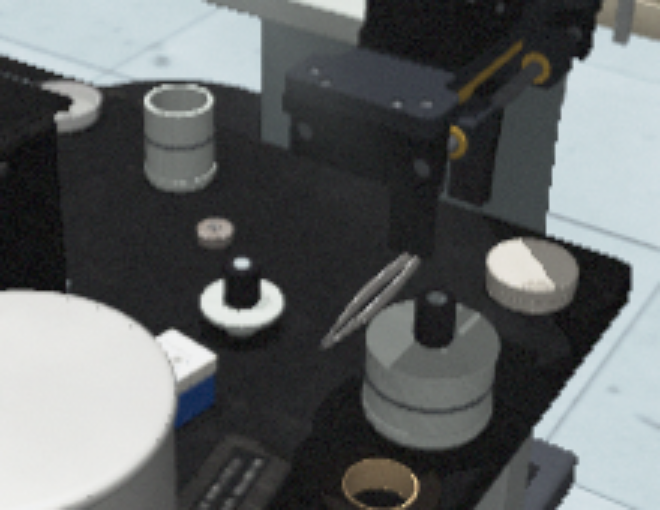

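The wide lid sits flush, knob up. Next is the narrow lid.

```bash
python3 -m pendant '[[[43,2,0],[0,0,0]],[[86,4,0],[0,0,0]],[[127,6,15],[0,0,0]],[[127,6,45],[0,0,0]],[[127,6,70],[0,0,0]],[[127,6,85],[0,0,0]],[[127,6,95],[0,0,0]],[[127,6,95],[0,0,0]],[[127,6,95],[0,0,0]]]'
python3 -m pendant '[[[0,0,0],[0,0,0]],[[0,0,0],[0,0,0]],[[0,0,0],[0,0,0]],[[0,0,0],[0,0,0]],[[0,0,0],[0,0,0]],[[0,0,0],[0,0,0]],[[0,0,0],[0,0,0]],[[0,0,0],[0,0,0]]]' 0
python3 -m pendant '[[[0,0,-20],[0,0,0]],[[0,0,-50],[0,0,0]],[[0,0,-90],[0,0,0]],[[0,0,-90],[0,0,0]],[[0,0,-90],[0,0,0]]]' 0
python3 -c "
from station import r
from h import *
to(r.sense(),[.4585,.0482,.182])"
```

```text
time_s: 7.65
tcp_pos: [0.5805, 0.1842, 0.0942]
ee_rot: [[0.0, -1.0, -0.0], [-1.0, -0.0, -0.0], [0.0, 0.0, -1.0]]
wrist_force: [-0.3, -0.6, 0.5]
gripper_width: 0.602
gripper_force: 0.0
time_s: 8.45
tcp_pos: [0.5805, 0.184, 0.0945]
ee_rot: [[0.0, -1.0, 0.0], [-1.0, -0.0, 0.0], [-0.0, -0.0, -1.0]]
wrist_force: [0.2, 0.3, 1.4]
gripper_width: 0.237
gripper_force: 29.9
time_s: 8.95
tcp_pos: [0.5804, 0.1841, 0.1851]
ee_rot: [[-0.0, -1.0, 0.001], [-1.0, 0.0, 0.002], [-0.002, -0.001, -1.0]]
wrist_force: [-0.6, 0.1, -1.9]
gripper_width: 0.243
gripper_force: 29.9
shift mm [136.  121.9   2.7] turn [-0.0015  0.0015 -0.0003] at [0.5804 0.1841 0.1851] F [-0.6  0.1 -1.9] t 8.95 open 0.243 gf 29.9
```

```bash
python3 -m pendant '[[[15,40,0],[0,0,0]],[[35,80,0],[0,0,0]],[[60,122,0],[0,0,0]],[[90,122,0],[0,0,0]],[[115,122,0],[0,0,0]],[[135,122,0],[0,0,0]],[[135,122,0],[0,0,0]],[[135,122,0],[0,0,0]],[[135,122,0],[0,0,0]]]'
python3 -c "
from station import r
from h import *
c=r.capture('side');cv2.imwrite('pics/s3.png',cv2.resize(c['frame'][50:320,80:400,::-1],None,fx=2,fy=2))
to(r.sense(),[.4585,.049,.1405])"
```

```text
time_s: 9.85
tcp_pos: [0.4583, 0.0494, 0.1836]
ee_rot: [[0.0, -1.0, -0.001], [-1.0, -0.0, -0.0], [0.0, 0.001, -1.0]]
wrist_force: [0.7, 1.0, -0.7]
gripper_width: 0.238
gripper_force: 29.9
shift mm [ 0.5 -0.2 43.3] turn [ 0.0008 -0.0003  0.0007] at [0.4584 0.0495 0.1838] F [ 0.   1.  -0.6] t 9.9 open 0.243 gf 29.9
```

View pics/s3.png

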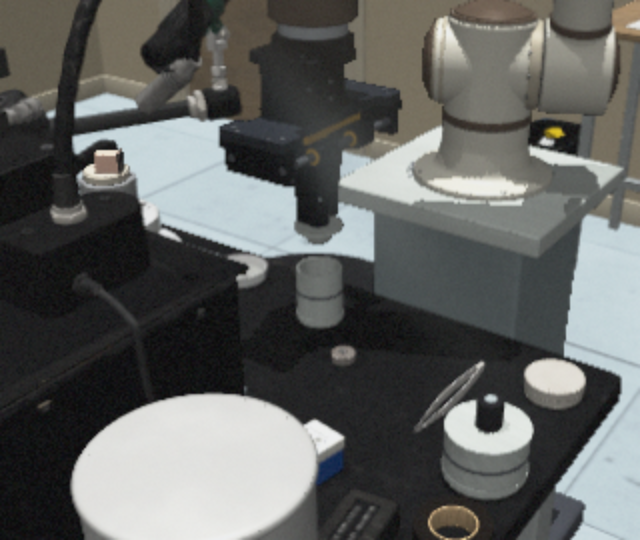

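The narrow lid hangs level above the narrow canister (crop 320,270), clear of the equipment. Lowering it.

```bash
python3 -m pendant '[[[0,0,15],[0,0,0]],[[0,0,27],[0,0,0]],[[0,0,34],[0,0,0]],[[0,0,38],[0,0,0]],[[0,0,41],[0,0,0]],[[0,0,43],[0,0,0]],[[0,0,43],[0,0,0]],[[0,0,43],[0,0,0]]]'
```

```text
time_s: 10.7
tcp_pos: [0.4586, 0.0491, 0.1415]
ee_rot: [[0.0, -1.0, 0.001], [-1.0, -0.0, 0.0], [-0.0, -0.001, -1.0]]
wrist_force: [0.4, -0.7, -0.8]
gripper_width: 0.24
gripper_force: 29.9
```

```bash
python3 -m pendant '[[[0,0,1],[0,0,0]],[[0,0,1],[0,0,0]],[[0,0,1],[0,0,0]],[[0,0,1],[0,0,0]],[[0,0,1],[0,0,0]],[[0,0,1],[0,0,0]],[[0,0,1],[0,0,0]]]' 0.6
python3 -m pendant '[[[0,0,-30],[0,0,0]],[[0,0,-65],[0,0,0]],[[-50,0,-80],[0,0,0]],[[-100,0,-80],[0,0,0]],[[-150,0,-80],[0,0,0]],[[-150,0,-80],[0,0,0]],[[-150,0,-80],[0,0,0]]]'
python3 -c "
from station import r
from h import *
c=r.capture('side');cv2.imwrite('pics/s4.png',cv2.resize(c['frame'][150:320,180:400,::-1],None,fx=3,fy=3))
c=r.capture('top');cv2.imwrite('pics/t4.png',cv2.resize(c['frame'][130:280,180:400,::-1],None,fx=3,fy=3))
to(r.sense(),[.5794,.1833,.0935])"
```

```text
time_s: 11.4
tcp_pos: [0.4584, 0.049, 0.1403]
ee_rot: [[0.0, -1.0, 0.0], [-1.0, -0.0, 0.0], [-0.0, -0.0, -1.0]]
wrist_force: [0.1, 0.2, 0.8]
gripper_width: 0.596
gripper_force: 0.0
time_s: 12.1
tcp_pos: [0.4581, 0.2001, 0.2199]
ee_rot: [[0.002, -1.0, -0.001], [-1.0, -0.002, -0.0], [0.0, 0.001, -1.0]]
wrist_force: [-0.3, -0.2, 0.2]
gripper_width: 0.599
gripper_force: 0.0
shift mm [  14.9 -121.5  126.3] turn [ 0.001  -0.0008 -0.0003] at [0.458  0.1983 0.2199] F [-0.1 -0.1  0. ] t 12.2 open 0.599 gf 0.0
```

View pics/s4.png

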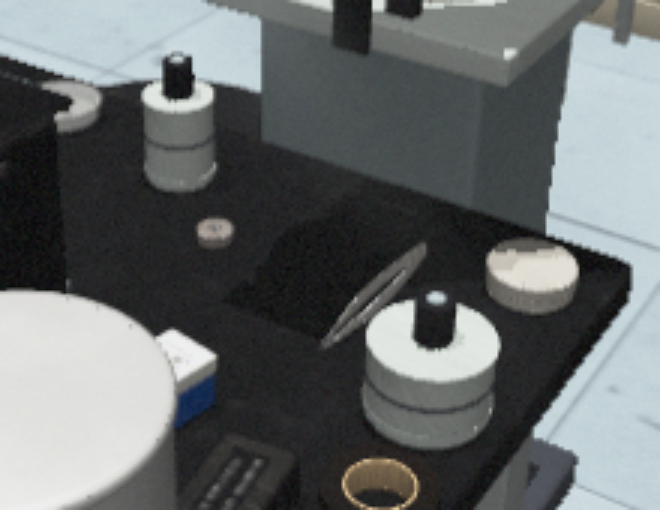

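View pics/t4.png

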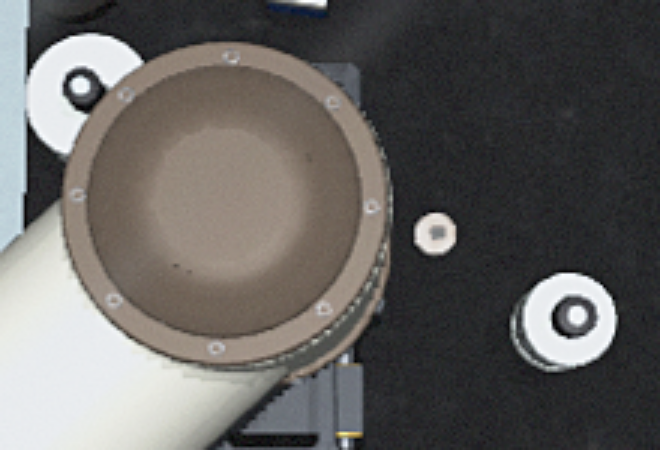

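Both lids are flush and level with their knobs up, the canisters have not moved, and the gripper is clear. Handing in.

```bash
python3 -c "
from station import r
print(r.finish_job())"
```

```text
the job is handed in; nothing more can be done
None
```

The job is handed in at about 12 s: in the last pictures both lids were fully seated with knobs up, the canisters were standing where they began, and the robot was touching nothing; the hand-in gave no verdict.

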